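Click the parcel prop's upper tube onto its post

TASK

Take the square upper tube with the saddle out of the wooden rack, fit it over the square post of the empty prop foot with its row of holes on the sprung button's side, and slide it down, keeping hold of it, until the button pops out through its lowest hole, then let go. Feel for the click and be gentle: never ram the tube against the post or its button, and leave the other things on the bench where they are.

Things in the scene. Friction and masses are not known exactly. Their poses are not given: they have to be found in the camera images.
- tube: The prop's loose upper tube, bare aluminium, 0.28 to 0.42 kg, upright in a rack pocket. Origin: centre of its open foot; z up the tube. Square, 30 mm outside, 24 inside, 150 long; the lowest 12 mm flare into a funnel (38 mm inside, 44 outside at the foot). On top a U saddle: 70 (x) by 30 (y) by 5 mm plate, with lips at both x ends up to 169 mm above the foot.
- tube_grip (a point): A good place to grip the tube: on its axis, 125 mm above its foot, 25 mm below the saddle plate. Fingers go on the plain +y and -y faces, 30 mm apart. Axes as the tube's.
- tube_hole (a point): Centre of the tube's lowest hole, on its outer +x face, 40 mm above the foot. The hole is 11.5 mm wide and 12 mm high, the wall 3 mm thick. Two more holes, not used, are 85 and 120 mm above the foot.
- stand: The prop's fixed empty foot: grey plate 130 (x) by 110 (y) by 10 mm on the bench, with a square steel post, 22 mm wide, so the tube has 1 mm of play all round. Origin: on the bench below the post's axis; z up. The sprung button sticks out of the post's +x face, so the tube goes on with its +x along the stand's +x. Loads of 25 N or more count as ramming.
- post_top (a point): Centre of the post's top, 125 mm above the bench; the last 8 mm taper from 22 to 16 mm. Axes as the stand's.
- button (a joint): Brass button in the post, 8 mm across, bevelled. 0 m: out, 5.8 mm beyond the post's face; 0.004 to 0.006: pressed in by the tube; near 0 again once popped into the hole: then locked, 2 mm of play. Its height VARIES, 69 to 93 mm above the bench, so the foot ends 27 to 55 mm up: feel for it. Spring 2 N out, 5 N in; pressing it in takes 1 to 6 N of push beyond the tube's weight.
- rack: Fixed wooden rack, 66 (x) by 290 (y) by 40 mm high, floor 5 mm thick, with three pockets of about 56 by 90 mm in a row along y, centred at y = -95, 0 and 95 mm. Origin: centre of its underside. The tube, a cardboard core and a capped mailing tube stand in the pockets, in any order.
- core: Loose open cardboard core, 44 mm across and 105 mm high, in a rack pocket. Leave it. Origin: centre of its foot.
- mailtube: Loose white mailing tube with a cap, 42 mm across, 107 mm high, in a rack pocket. Leave it. Origin: centre of its foot.
- tape: Loose clear tape roll lying flat, 90 mm across, 48 mm high. Leave it. Origin: centre of its underside.
- parcel: Loose cardboard parcel, 120 by 90 by 50 mm high. Leave it. Origin: centre of its underside.
- jar: Loose jar, 60 mm across, 75 mm high. Leave it. Origin: centre of its underside.
- mug: Loose white mug, 80 mm across plus its handle, 90 mm high. Leave it. Origin: centre of its underside.
- stapler: Loose stapler, 130 mm long (x), 34 mm wide, 45 mm high. Leave it. Origin: centre of its underside.
Not all that is in view belongs to the job. There is more than one size of the tube; the job needs the smallest.

How it is judged:
By the outcome, as a careful person would: the job done as asked, in the order asked, and still so for the second after the job is handed in, with the robot touching nothing.
It also fails if it takes over 64 s, if anything falls off the work surface, if the arm or the gripper's body presses on something with over 40 N, if the wrist force passes 120 N, or if a joint passes its speed limit or range.

ROBOT

A 6-joint arm with a two-finger parallel gripper is mounted at the origin on the work surface. World frame = base frame: x ahead of the robot, y to its left, z up, the work surface at z = 0. Lengths are in mm, angles in rad, forces in N, time in s.
With the tool pointing down it reaches from about 300 to 775 mm from the base axis. Payload 14.6 kg.
Tool frame: the origin (TCP) lies at the very end of the fingers, on their centre line; the grasp point (between the pads) lies 19 mm behind it; y points along the fingers, z is the direction in which the jaws open and shut, and the axes are right-handed (so a half turn about y gives the same grasp; the last joint's range is limited). The gripper opens to 94 mm and grips with 3 to 60 N. Pads are 16 mm wide; open, the fingers measure 119 mm over their backs; the gripper's body (75 mm by 177 mm) begins 78 mm behind the grasp point.
Start: joints at [1.085, 0.3, 1.521, -0, 1.321, -0.067], TCP at [223.662, 502.459, 205.446] pointing down, gripper open.
Joint ranges: [-3.03, 3.03], [-0.79, 2.21], [0.23, 2.52], [-1.04, 4.18], [0, 3.07], [-2.55, 2.55]. Speed limits (rad/s): [2.22, 2.22, 2.57, 3.14, 3.14, 3.14].

INTERFACE

Orientations are given as [roll, pitch, yaw] about the fixed x, y, z axes, in that order (R = Rz(yaw) Ry(pitch) Rx(roll)).
In Python, from cell import monitor, optics, manip gives the robot as it stands.
- The arm moves only by the shell command python3 -m creep 'ROWS' [FORCE]. ROWS is JSON, a list of rows, each an object of numbers: "tx", "ty", "tz": the shift along the tool's x, y, z scaled (see below); "turn": the turn about the tool's y scaled (see below); "fingers": the finger opening in mm, from 0 to 94. In form: [{"tx": .., "ty": .., "tz": .., "turn": .., "fingers": ..}, ...]. A call has 1 to 20 rows; each row is the pose to reach, as a shift and turn from the pose measured when the call began, along the tool's axes at that moment, turning the shorter way round; what a row does not reach only later rows make up. The controller multiplies each number of a shift by 200 mm and each number of a turn by pi rad. A row lasts 1/10 s, in which the tool goes at most 50 mm and 8.59 degrees, less where a joint would pass 70% of its speed; a pose out of reach is approached as far as the arm can. A call with a number of a shift or a turn outside -1 to 1 is refused whole. A call with a gripper value outside its range is refused whole. The fingers move at their own pace and stop on an object; FORCE is the grip in N (left out, the last holds). Time passes only in rows, so rows that repeat a pose let the fingers close. It gives the time, the measured TCP pose, the force and the opening at its end, in the units of the state.
- monitor.read_state(): the state, without advancing time (a new reading comes with each control period).
- optics.camera(name): name is "side" or "top"; returns a dict with "frame" (420x560x3 uint8, red, green, blue), "range_z" (420x560 float32, mm along the optical axis (not along the pixel's ray), 0 where there is no reading), "fx", "fy", "cx", "cy" (pixels), "R" (3x3) and "t" (3): a world point X has camera coordinates R X + t. Camera axes: x right, y down, z forward; pixel columns grow to the right and rows downward; lengths in mm; the calibration is good to about 2 mm. A picture is of the moment at which its call begins.
- manip.sign_off(): hands the job in, once; it reports no verdict.
The state is a dict: "clock": time; "joints": joint angles; "qd": joint speeds; "effort": joint torques, N m; "eef_pos": TCP position; "eef_rot": TCP orientation; "wrist_force": force on the tool from outside, world axes, zero at the start; "moment": the same for the moment, N m; "finger_gap": finger opening in mm.
Only numpy, scipy, OpenCV 4.12 (cv2) and the standard library are available. Lean on these libraries where they do the work, as an engineer would, in place of code of your own. Each camera call takes 0.05 s, during which the arm holds its last target.

## Working session

There is one attempt and no reset: what is moved stays moved. The work goes in short steps, Python scripts to look and compute and a shell command to move; the robot and the scene stay as the last step left them, time stands still between calls to the robot, and variables do not carry over. Pictures are saved under pics/ and viewed, and the job is handed in when it is done.

```bash
ls; mkdir -p pics
cat > h.py <<'E'
import numpy as np, cv2
from cell import monitor, optics, manip
def snap(name,tag):
    c=optics.camera(name); np.savez(f'pics/{tag}.npz',**c)
    cv2.imwrite(f'pics/{tag}.png',cv2.cvtColor(c['frame'],cv2.COLOR_RGB2BGR)); return c
def load(tag): return dict(np.load(f'pics/{tag}.npz'))
def pt(c,u,v,d=None):
    d=c['range_z'][int(v),int(u)] if d is None else d
    return c['R'].T@(np.array([(u-c['cx'])/c['fx']*d,(v-c['cy'])/c['fy']*d,d])-c['t'])
def plane(c,u,v,z):
    r=c['R'].T@np.array([(u-c['cx'])/c['fx'],(v-c['cy'])/c['fy'],1]); o=-c['R'].T@c['t']
    return o+r*(z-o[2])/r[2]
def proj(c,X):
    p=c['R']@np.asarray(X,float)+c['t']; return p[0]/p[2]*c['fx']+c['cx'],p[1]/p[2]*c['fy']+c['cy']
def pts(c):
    v,u=np.mgrid[0:420,0:560]; d=c['range_z']
    P=np.stack([(u-c['cx'])/c['fx']*d,(v-c['cy'])/c['fy']*d,d],-1)-c['t']
    P=P@c['R']; P[d==0]=np.nan; return P
E
python3 - <<'E'
from h import *
np.set_printoptions(precision=3,suppress=True)
for n in('side','top'):
    c=snap(n,n+'0'); print(n,-c['R'].T@c['t'],c['fx'],c['R'])
print(monitor.read_state())
E
```

```text
pics
side [  33.645 -662.491  655.96 ] 395.2539279055372 [[ 0.82  -0.572 -0.024]
 [-0.326 -0.432 -0.841]
 [ 0.471  0.697 -0.541]]
top [461.937  21.28  996.736] 382.4411579963421 [[-0.025 -0.999  0.021]
 [-0.997  0.023 -0.076]
 [ 0.076 -0.023 -0.997]]
{'clock': 0.1, 'joints': array([ 1.085,  0.3  ,  1.522,  0.   ,  1.321, -0.067]), 'qd': array([-0.001, -0.001,  0.   , -0.   , -0.001, -0.   ]), 'effort': array([ -0.   , -53.264, -35.329,   0.071,   0.023,  -0.   ]), 'eef_pos': array([223.563, 502.249, 204.932]), 'eef_rot': array([-1.572,  0.   , -0.419]), 'wrist_force': array([ 0.149, -0.034, -0.847]), 'moment': array([-0.034,  0.011, -0.028]), 'finger_gap': 94.312257520838}
```

```bash
python3 -m creep --help 2>&1 | head -5
```

```text
invalid input: not JSON, or not a number
```

View pics/side0.png

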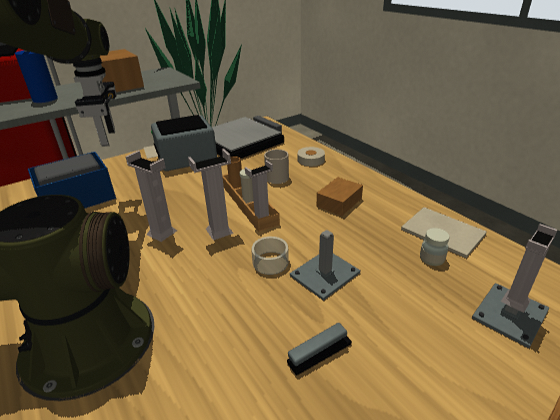

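View pics/top0.png

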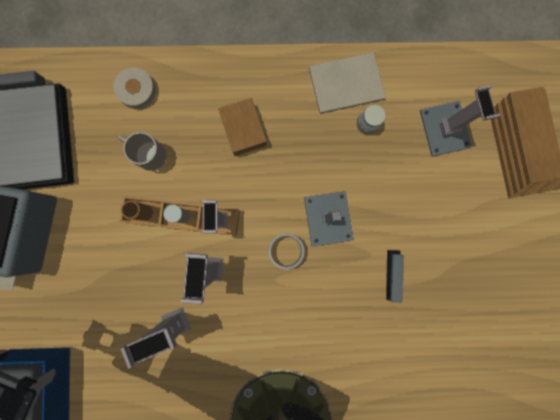

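Run:
```python
from h import *
def crop(tag,x,y,w,h,s):
    return cv2.resize(cv2.imread(f'pics/{tag}.png')[y:y+h,x:x+w],None,fx=s,fy=s,interpolation=cv2.INTER_CUBIC)
a=crop('side0',215,140,75,100,5); b=crop('side0',285,220,80,80,5)
H=500;o=np.zeros((H,800,3),np.uint8);o[:500,:375]=a;o[:400,385:785]=b;cv2.imwrite('pics/c1.png',o)
a=crop('top0',110,190,140,55,5);
b=crop('top0',300,185,60,65,5)
o=np.zeros((600,800,3),np.uint8);o[:275,:700]=a;o[275:600,:300]=b;cv2.imwrite('pics/c2.png',o)
c=load('top0');P=pts(c)
for n,(u,v) in dict(plateTL=(306,197),TR=(345,192),BR=(353,240),BL=(312,245)).items(): print(n,plane(c,u,v,10).round(1))
print('post',pt(c,337,217).round(1))
m=(P[...,2]>115)&(P[...,2]<135); 
for box in [(325,205,350,230),(195,195,225,240)]:
    Q=P[box[1]:box[3],box[0]:box[2]].reshape(-1,3); 
    for lo,hi in((100,120),(120,130),(130,150),(150,160),(160,172),(172,190)):
        q=Q[(Q[:,2]>lo)&(Q[:,2]<hi)]; 
        if len(q): print(box,lo,hi,len(q),q.mean(0).round(1),q.min(0).round(1),q.max(0).round(1))
```

```text
plateTL [564.2 -81.7  10. ]
TR [ 574.9 -184.    10. ]
BR [ 449.8 -199.8   10. ]
BL [439.7 -93.3  10. ]
post [ 504.6 -139.2  126. ]
(325, 205, 350, 230) 100 120 34 [ 506.8 -133.2  114.6] [ 495.9 -149.5  103.3] [ 518.8 -126.3  119.8]
(325, 205, 350, 230) 120 130 67 [ 506.4 -137.8  123.8] [ 497.8 -146.9  120.7] [ 516.4 -128.2  126.5]
(195, 195, 225, 240) 100 120 14 [510.2 131.2 114.4] [495.5 130.6 100.8] [523.1 131.4 117.1]
(195, 195, 225, 240) 130 150 20 [510.3 131.3 138.2] [494.6 130.7 131. ] [524.  132.5 149.8]
(195, 195, 225, 240) 150 160 187 [509.3 146.3 158.6] [475.  130.9 150.4] [540.  161.3 160. ]
(195, 195, 225, 240) 160 172 224 [511.5 145.7 162.1] [476.4 130.8 160. ] [543.7 160.9 171.9]
(195, 195, 225, 240) 172 190 45 [509.3 146.2 173.5] [476.4 132.1 172. ] [543.6 160.7 176.8]
```

View pics/c1.png

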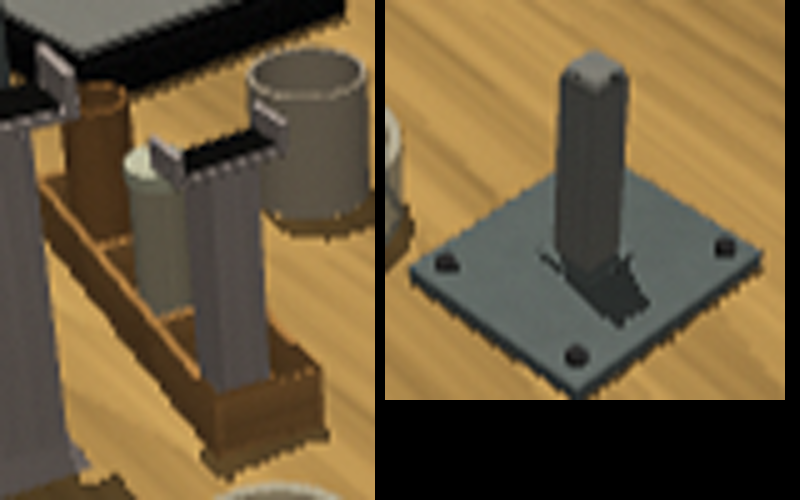

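View pics/c2.png

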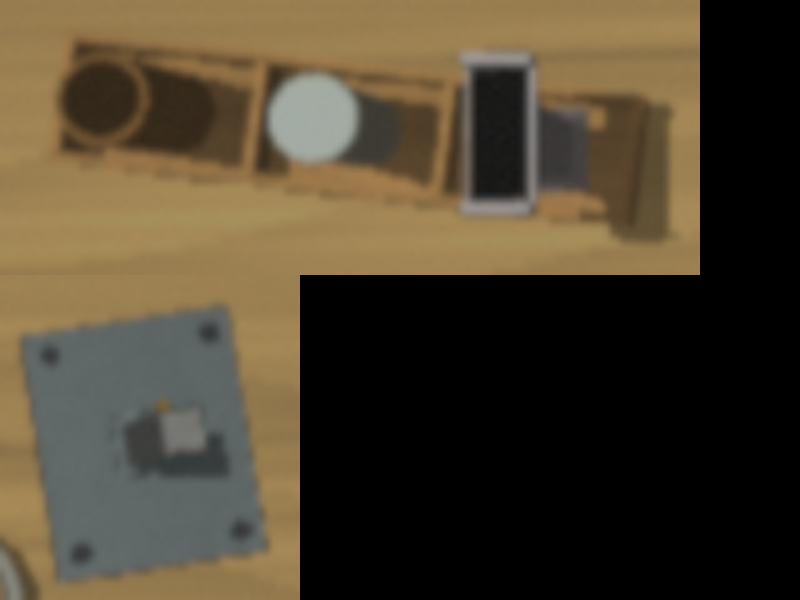

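Run:
```python
from h import *
im=cv2.imread('pics/side0.png')
a=cv2.resize(im[155:235,240:285],None,fx=7,fy=7,interpolation=cv2.INTER_NEAREST)
b=cv2.resize(im[150:245,190:240],None,fx=6,fy=6,interpolation=cv2.INTER_NEAREST)
o=np.zeros((600,700,3),np.uint8);o[:560,:315]=a;o[:570,330:630]=b
o=np.clip((o.astype(float)-40)*2.2,0,255).astype(np.uint8)
cv2.imwrite('pics/c3.png',o)
c=load('top0');P=pts(c)
# saddle: min area rect in xy
def sub(box,lo,hi):
    Q=P[box[1]:box[3],box[0]:box[2]].reshape(-1,3); return Q[(Q[:,2]>lo)&(Q[:,2]<hi)]
q=sub((190,190,230,245),151,180); print(cv2.minAreaRect(q[:,:2].astype(np.float32)))
q=sub((300,185,360,250),6,14); print('plate',cv2.minAreaRect(q[:,:2].astype(np.float32)))
# color plate mask, contour cast to z=10
f=c['frame'].astype(int);m=np.zeros((420,560),np.uint8)
mm=(f[...,2]>=f[...,0]-2)&(P[...,2]>4)
m[185:250,300:360]=mm[185:250,300:360]
cs=max(cv2.findContours(m,cv2.RETR_EXTERNAL,cv2.CHAIN_APPROX_NONE)[0],key=cv2.contourArea)[:,0]
w=np.array([plane(c,u,v,10)[:2] for u,v in cs],np.float32);print('plate2',cv2.minAreaRect(w))
q=sub((325,205,350,230),122.5,130);print('posttop',cv2.minAreaRect(q[:,:2].astype(np.float32)),len(q))
for y in range(205,216): print([tuple(int(k) for k in f[y,x]) for x in range(328,340)])
print(plane(c,332.6,211,80),plane(c,332.6,211,93),plane(c,332.6,211,69))
s=load('side0');Q=pts(s)
z=Q[230:260,315:340]; z=z.reshape(-1,3);z=z[(z[:,2]>119)&(z[:,2]<130)];print('side posttop',z.mean(0),z.min(0),z.max(0))
z=Q[155:190,240:280].reshape(-1,3);z=z[(z[:,2]>151)&(z[:,2]<180)];print('side saddle',cv2.minAreaRect(z[:,:2].astype(np.float32)),z[:,2].max())
```

```text
((509.3665771484375, 146.0718994140625), (30.439002990722656, 68.67411804199219), 89.9943618774414)
plate ((504.11090087890625, -123.3169937133789), (131.09375, 140.22169494628906), 7.252120494842529)
plate2 ((507.7066345214844, -137.39381408691406), (124.04875183105469, 105.54876708984375), 7.452539443969727)
posttop ((506.2375793457031, -137.65016174316406), (17.807601928710938, 19.148937225341797), 6.7102508544921875) 54
[(94, 102, 101), (94, 102, 101), (93, 101, 100), (93, 101, 100), (94, 100, 100), (92, 101, 100), (93, 100, 100), (93, 101, 100), (94, 101, 101), (94, 102, 101), (94, 102, 101), (95, 103, 102)]
[(94, 102, 101), (93, 101, 101), (94, 102, 101), (94, 101, 101), (93, 101, 100), (93, 100, 100), (94, 101, 100), (93, 102, 100), (93, 101, 101), (94, 102, 101), (94, 102, 101), (95, 102, 102)]
[(95, 103, 102), (95, 102, 101), (94, 101, 101), (94, 102, 101), (94, 100, 100), (94, 101, 100), (93, 101, 99), (94, 101, 101), (93, 100, 100), (93, 101, 100), (93, 101, 100), (94, 102, 101)]
[(96, 103, 103), (95, 102, 102), (95, 103, 102), (94, 101, 99), (95, 102, 99), (95, 101, 100),
[... 1094 characters left out ...]
), (119, 120, 116), (118, 119, 115), (117, 117, 114), (118, 119, 115), (116, 117, 113), (111, 112, 108)]
[(62, 63, 61), (62, 64, 61), (60, 61, 60), (68, 69, 67), (93, 93, 91), (113, 113, 110), (118, 119, 114), (118, 119, 115), (118, 119, 115), (117, 118, 113), (117, 118, 114), (114, 115, 111)]
[ 521.54517496 -137.59272032   80.        ] [ 520.69988248 -135.33978217   93.        ] [ 522.26042243 -139.4990526    69.        ]
side posttop [ 503.73242844 -139.68881449  123.33212621] [ 494.34097514 -149.54243705  119.06712047] [ 515.9247383  -128.15145458  127.35884762]
side saddle ((508.23809814453125, 145.31065368652344), (70.75225830078125, 32.64404296875), 2.734072208404541) 175.4358583149004
```

View pics/c3.png

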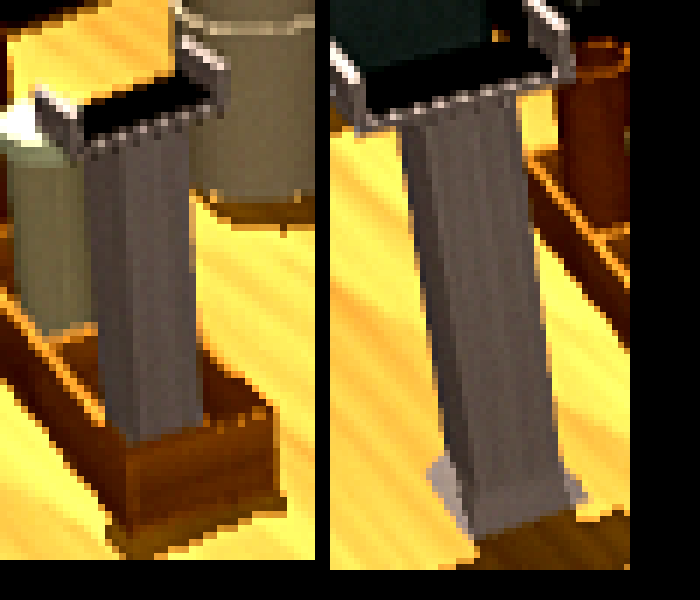

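Run:
```python
from h import *
c=load('top0');P=pts(c)
for n,b in dict(midtube=(180,245,212,305),tall=(115,320,175,370),mail=(163,205,184,224),prop=(470,80,505,130)).items():
    q=P[b[1]:b[3],b[0]:b[2]].reshape(-1,3);q=q[q[:,2]>60];q=q[q[:,2]>np.nanmax(q[:,2])-20]; print(n,q.min(0).round(),q.max(0).round())
# saddle edges yaw: edges of depth top
q=P[190:245,190:230];m=((q[...,2]>164)).astype(np.uint8)
f=c['frame'].astype(int).sum(-1)[190:245,190:230]
m=((f<110)).astype(np.uint8);cs=max(cv2.findContours(m,0,1)[0],key=cv2.contourArea)[:,0]+[190,190]
w=np.array([plane(c,u,v,155)[:2] for u,v in cs],np.float32);print(cv2.minAreaRect(w))
```

```text
midtube [337. 145. 215.] [433. 194. 235.]
tall [217. 208. 214.] [289. 311. 234.]
mail [503. 219. 101.] [543. 258. 114.]
prop [ 703. -480.  192.] [ 776. -438.  212.]
((512.1109619140625, 148.14236450195312), (17.54787254333496, 52.84284591674805), 89.27628326416016)
```

Run:
```python
from h import *
im=cv2.imread('pics/side0.png')
a=cv2.resize(im[40:160,60:140],None,fx=4,fy=4)
b=cv2.resize(cv2.imread('pics/top0.png')[320:420,0:100],None,fx=4,fy=4)
o=np.zeros((480,740,3),np.uint8);o[:,:320]=a;o[:400,330:730]=b
cv2.imwrite('pics/c4.png',np.clip(o.astype(float)*2,0,255).astype(np.uint8))
c=load('top0')
for u,v in((187,255),(207,256),(204,302),(183,301)):print(plane(c,u,v,234).round())
for u,v in((120,350),(168,330),(176,347),(128,366)):print(plane(c,u,v,234).round())
```

```text
[431. 180. 234.]
[428. 141. 234.]
[339. 148. 234.]
[342. 189. 234.]
[253. 310. 234.]
[288. 218. 234.]
[255. 203. 234.]
[222. 295. 234.]
```

View pics/c4.png

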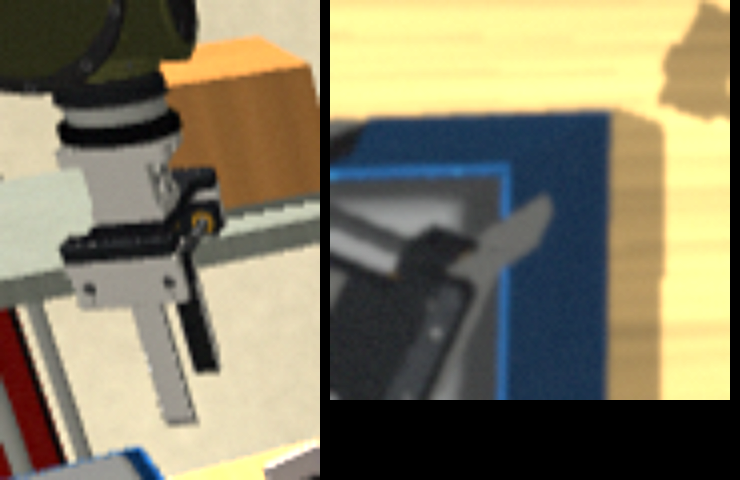

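```bash
cat >> h.py <<'E'
from scipy.spatial.transform import Rotation as Ro
def to(x,y,z,yaw):
    s=monitor.read_state();R=Ro.from_euler('xyz',s['eef_rot']).as_matrix()
    d=R.T@(np.array([x,y,z])-s['eef_pos'])/200
    cy=np.arctan2(R[1,0],R[0,0]); t=-(yaw-cy); t=(t+np.pi)%(2*np.pi)-np.pi
    print('tx %.4f ty %.4f tz %.4f turn %.4f'%(*d,t/np.pi),'pos',s['eef_pos'].round(2),'yaw %.4f'%cy,'rot',s['eef_rot'].round(4))
def st():
    s=monitor.read_state();print('t',s['clock'],'p',s['eef_pos'].round(2),'rot',s['eef_rot'].round(4),'F',s['wrist_force'].round(2),'M',s['moment'].round(3),'gap',round(s['finger_gap'],2))
E
python3 -c "
from h import *
to(223.6,502.2,290,-.419)
to(366,324,290,0.01); to(509.5,146,290,.01)"
```

```text
tx 0.0002 ty -0.4253 tz -0.0006 turn 0.0001 pos [223.56 502.25 204.93] yaw -0.4188 rot [-1.5719e+00  1.0000e-04 -4.1880e-01]
tx 1.0131 ty -0.4249 tz -0.5250 turn -0.1365 pos [223.56 502.25 204.93] yaw -0.4188 rot [-1.5719e+00  1.0000e-04 -4.1880e-01]
tx 2.0305 ty -0.4244 tz -1.0463 turn -0.1365 pos [223.56 502.25 204.93] yaw -0.4188 rot [-1.5719e+00  1.0000e-04 -4.1880e-01]
```

Candidates for "tube": the rack tube, top (210,215); the mid tube standing free, top (195,278); the tall tube, top (148,345); and the assembled prop at (486,103). The rack tube is the smallest, with its saddle top at about z = 174 mm, against about 234 mm for the loose ones. The crops show no holes on its -x or -y faces, so the holes should be on +x. The brass button shows on the post's world +x side at top (332,210).

```bash
python3 -m creep '[{"ty":-0.2,"fingers":54},{"ty":-0.425,"fingers":54},{"tx":0.1,"ty":-0.425,"tz":-0.05,"turn":-0.02,"fingers":54},{"tx":0.3,"ty":-0.425,"tz":-0.15,"turn":-0.05,"fingers":54},{"tx":0.5,"ty":-0.425,"tz":-0.26,"turn":-0.09,"fingers":54},{"tx":0.7,"ty":-0.425,"tz":-0.36,"turn":-0.12,"fingers":54},{"tx":0.9,"ty":-0.425,"tz":-0.47,"turn":-0.1365,"fingers":54},{"tx":1.0,"ty":-0.425,"tz":-0.52,"turn":-0.1365,"fingers":54},{"tx":1.0,"ty":-0.425,"tz":-0.52,"turn":-0.1365,"fingers":54},{"tx":1.0,"ty":-0.425,"tz":-0.52,"turn":-0.1365,"fingers":54}]' 25; python3 -c "
from h import *
to(509.5,146,290,.01); to(509.5,146,200,.01);to(509.5,146,111,.01)"
```

```text
tx 2.0305 ty -0.4244 tz -1.0463 turn -0.1365 pos [223.56 502.25 204.93] yaw -0.4188 rot [-1.5719e+00  1.0000e-04 -4.1880e-01]
tx 2.0305 ty 0.0256 tz -1.0458 turn -0.1365 pos [223.56 502.25 204.93] yaw -0.4188 rot [-1.5719e+00  1.0000e-04 -4.1880e-01]
tx 2.0306 ty 0.4706 tz -1.0454 turn -0.1365 pos [223.56 502.25 204.93] yaw -0.4188 rot [-1.5719e+00  1.0000e-04 -4.1880e-01]$[0]: bad value
```

```bash
python3 -m creep '[{"tx":0,"ty":-0.2,"tz":0,"turn":0,"fingers":54},{"tx":0,"ty":-0.425,"tz":0,"turn":0,"fingers":54},{"tx":0.1,"ty":-0.425,"tz":-0.05,"turn":-0.02,"fingers":54},{"tx":0.3,"ty":-0.425,"tz":-0.15,"turn":-0.05,"fingers":54},{"tx":0.5,"ty":-0.425,"tz":-0.26,"turn":-0.09,"fingers":54},{"tx":0.7,"ty":-0.425,"tz":-0.36,"turn":-0.12,"fingers":54},{"tx":0.9,"ty":-0.425,"tz":-0.47,"turn":-0.1365,"fingers":54},{"tx":1.0,"ty":-0.425,"tz":-0.52,"turn":-0.1365,"fingers":54},{"tx":1.0,"ty":-0.425,"tz":-0.52,"turn":-0.1365,"fingers":54},{"tx":1.0,"ty":-0.425,"tz":-0.52,"turn":-0.1365,"fingers":54}]' 25; python3 -c "
from h import *
to(509.5,146,290,.01); to(509.5,146,200,.01);to(509.5,146,111,.01)"
```

```text
clock: 1.1
eef_pos: [363.9, 326.1, 289.9]
eef_rot: [-1.572, 0.001, 0.009]
wrist_force: [-0.2, 0.4, 0.3]
finger_gap: 53.7
tx 0.7198 ty -0.0003 tz -0.9069 turn -0.0003 pos [363.92 326.08 289.9 ] yaw 0.0089 rot [-1.5717e+00  8.0000e-04  8.9000e-03]
tx 0.7202 ty 0.4497 tz -0.9064 turn -0.0003 pos [363.92 326.08 289.9 ] yaw 0.0089 rot [-1.5717e+00  8.0000e-04  8.9000e-03]
tx 0.7206 ty 0.8947 tz -0.9060 turn -0.0003 pos [363.92 326.08 289.9 ] yaw 0.0089 rot [-1.5717e+00  8.0000e-04  8.9000e-03]
```

```bash
python3 -m creep '[{"tx":0.12,"ty":0,"tz":-0.15,"turn":0,"fingers":54},{"tx":0.27,"ty":0,"tz":-0.33,"turn":0,"fingers":54},{"tx":0.42,"ty":0,"tz":-0.52,"turn":0,"fingers":54},{"tx":0.57,"ty":0,"tz":-0.71,"turn":0,"fingers":54},{"tx":0.68,"ty":0,"tz":-0.85,"turn":0,"fingers":54},{"tx":0.72,"ty":0,"tz":-0.9065,"turn":0,"fingers":54},{"tx":0.72,"ty":0.2,"tz":-0.9065,"turn":0,"fingers":54},{"tx":0.72,"ty":0.4,"tz":-0.9065,"turn":0,"fingers":54},{"tx":0.72,"ty":0.45,"tz":-0.9065,"turn":0,"fingers":54},{"tx":0.72,"ty":0.45,"tz":-0.9065,"turn":0,"fingers":54},{"tx":0.72,"ty":0.45,"tz":-0.9065,"turn":0,"fingers":54}]'; python3 -c "
from h import *
snap('side','side1');snap('top','top1')
to(509.5,146,111,.01)"
```

```text
clock: 2.2
eef_pos: [509.9, 146.9, 201.8]
eef_rot: [-1.571, -0.001, 0.01]
wrist_force: [1.1, 0.5, -0.4]
finger_gap: 54.1
tx -0.0039 ty 0.4546 tz -0.0027 turn -0.0001 pos [510.08 146.57 201.92] yaw 0.0096 rot [-1.5711 -0.002   0.0096]
```

View pics/side1.png

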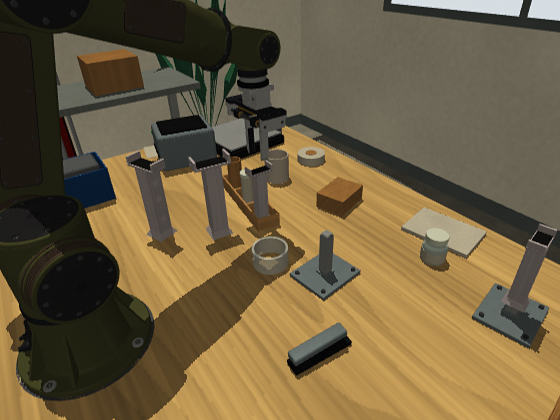

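View pics/top1.png

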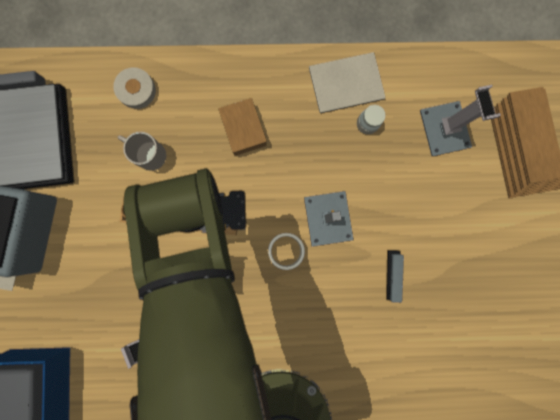

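The gripper now hangs right over the rack tube, fingers at side (265,140). The nearby tubes are clear of the arm, so I'll descend.

```bash
python3 -m creep '[{"tx":0,"ty":0.1,"tz":0,"turn":0,"fingers":54},{"tx":0,"ty":0.2,"tz":0,"turn":0,"fingers":54},{"tx":0,"ty":0.3,"tz":0,"turn":0,"fingers":54},{"tx":0,"ty":0.4,"tz":0,"turn":0,"fingers":54},{"tx":0,"ty":0.455,"tz":-0.002,"turn":0,"fingers":54},{"tx":0,"ty":0.455,"tz":-0.002,"turn":0,"fingers":54},{"tx":0,"ty":0.455,"tz":-0.002,"turn":0,"fingers":54}]'; python3 -c "
from h import *
snap('side','side2')
st()
i=cv2.imread('pics/side2.png')[80:240,200:310]
cv2.imwrite('pics/c5.png',cv2.resize(i,None,fx=3.7,fy=3.7))"
```

```text
clock: 3.0
eef_pos: [510.8, 146.3, 112.1]
eef_rot: [-1.571, -0.003, 0.01]
wrist_force: [-0.3, -0.2, 1.0]
finger_gap: 53.7
t 3.05 p [510.92 146.32 112.24] rot [-1.5707 -0.0039  0.0095] F [ 0.6 -0.4  0.3] M [ 0.011 -0.03   0.034] gap 53.73
```

View pics/c5.png

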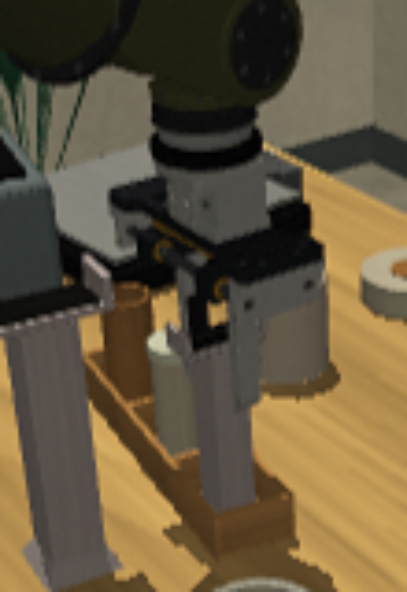

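```bash
python3 -m creep '[{"tx":0,"ty":0,"tz":0,"turn":0,"fingers":40},{"tx":0,"ty":0,"tz":0,"turn":0,"fingers":34},{"tx":0,"ty":0,"tz":0,"turn":0,"fingers":26},{"tx":0,"ty":0,"tz":0,"turn":0,"fingers":26},{"tx":0,"ty":0,"tz":0,"turn":0,"fingers":26},{"tx":0,"ty":0,"tz":0,"turn":0,"fingers":26},{"tx":0,"ty":0,"tz":0,"turn":0,"fingers":26},{"tx":0,"ty":0,"tz":0,"turn":0,"fingers":26}]' 30; python3 -c "
from h import *
st()"
```

```text
clock: 3.85
eef_pos: [511.0, 146.3, 112.5]
eef_rot: [-1.571, -0.004, 0.01]
wrist_force: [-1.2, 1.1, 5.3]
finger_gap: 29.7
t 3.85 p [511.03 146.33 112.47] rot [-1.5707 -0.0042  0.0095] F [-1.22  1.14  5.3 ] M [0.052 0.16  0.048] gap 29.71
```

Gripped, gap 29.7 mm. Now I'll lift slowly at first, to about z = 290.

```bash
python3 -m creep '[{"tx":0,"ty":-0.02,"tz":0,"turn":0,"fingers":26},{"tx":0,"ty":-0.06,"tz":0,"turn":0,"fingers":26},{"tx":0,"ty":-0.12,"tz":0,"turn":0,"fingers":26},{"tx":0,"ty":-0.2,"tz":0,"turn":0,"fingers":26},{"tx":0,"ty":-0.3,"tz":0,"turn":0,"fingers":26},{"tx":0,"ty":-0.42,"tz":0,"turn":0,"fingers":26},{"tx":0,"ty":-0.55,"tz":0,"turn":0,"fingers":26},{"tx":0,"ty":-0.7,"tz":0,"turn":0,"fingers":26},{"tx":0,"ty":-0.84,"tz":0,"turn":0,"fingers":26},{"tx":0,"ty":-0.89,"tz":0,"turn":0,"fingers":26},{"tx":0,"ty":-0.89,"tz":0,"turn":0,"fingers":26},{"tx":0,"ty":-0.89,"tz":0,"turn":0,"fingers":26}]'; python3 -c "
from h import *
snap('side','side3')
st()
to(507.7,146,290,.122);to(507.7,-30,290,.122)"
```

```text
clock: 5.05
eef_pos: [509.9, 146.2, 289.2]
eef_rot: [-1.571, -0.003, 0.01]
wrist_force: [-0.4, 0.7, -2.6]
finger_gap: 29.9
t 5.1 p [509.85 146.23 288.95] rot [-1.5711 -0.002   0.0096] F [-0.51  0.68 -4.2 ] M [0.021 0.067 0.006] gap 30.07
tx -0.0107 ty -0.0053 tz -0.0010 turn -0.0358 pos [509.85 146.23 288.95] yaw 0.0096 rot [-1.5711 -0.002   0.0096]
tx -0.0192 ty -0.0050 tz -0.8810 turn -0.0358 pos [509.85 146.23 288.95] yaw 0.0096 rot [-1.5711 -0.002   0.0096]
```

View pics/side3.png

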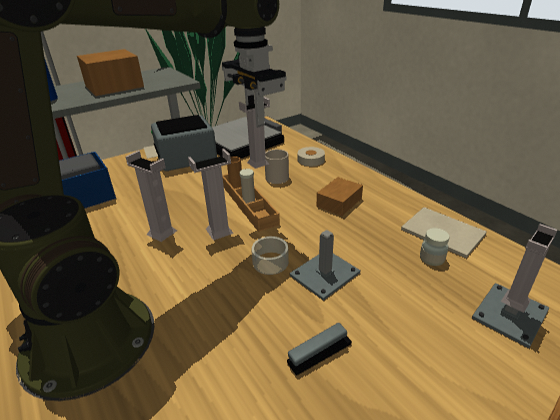

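```bash
python3 -m creep '[{"tx":-0.01,"ty":-0.005,"tz":-0.03,"turn":0.03,"fingers":26},{"tx":-0.01,"ty":-0.005,"tz":-0.1,"turn":0.07,"fingers":26},{"tx":-0.01,"ty":-0.005,"tz":-0.2,"turn":0.11,"fingers":26},{"tx":-0.01,"ty":-0.005,"tz":-0.3,"turn":0.15,"fingers":26},{"tx":-0.01,"ty":-0.005,"tz":-0.4,"turn":0.19,"fingers":26},{"tx":-0.01,"ty":-0.005,"tz":-0.5,"turn":0.23,"fingers":26},{"tx":-0.02,"ty":-0.005,"tz":-0.6,"turn":0.27,"fingers":26},{"tx":-0.02,"ty":-0.005,"tz":-0.7,"turn":0.31,"fingers":26},{"tx":-0.02,"ty":-0.005,"tz":-0.8,"turn":0.35,"fingers":26},{"tx":-0.02,"ty":-0.005,"tz":-0.86,"turn":0.4,"fingers":26},{"tx":-0.02,"ty":-0.005,"tz":-0.88,"turn":0.45,"fingers":26},{"tx":-0.02,"ty":-0.005,"tz":-0.88,"turn":0.5,"fingers":26},{"tx":-0.02,"ty":-0.005,"tz":-0.88,"turn":0.5,"fingers":26},{"tx":-0.02,"ty":-0.005,"tz":-0.88,"turn":0.5,"fingers":26}]'; python3 -c "
from h import *
c=snap('side','side4')
st()
s=monitor.read_state();u,v=map(int,proj(c,s['eef_pos']-[0,0,50]));print(u,v)
cv2.imwrite('pics/c6.png',cv2.resize(cv2.imread('pics/side4.png')[v-70:v+70,u-60:u+60],None,fx=4,fy=4,interpolation=2))"
```

```text
clock: 6.5
eef_pos: [507.3, -29.7, 289.1]
eef_rot: [-1.57, -0.0, -1.558]
wrist_force: [0.7, -0.1, -3.2]
finger_gap: 30.1
t 6.55 p [507.37 -29.7  289.3 ] rot [-1.5700e+00 -2.0000e-04 -1.5573e+00] F [-0.15 -0.54 -3.31] M [-0.096  0.047  0.025] gap 30.38
297 168
```

View pics/c6.png

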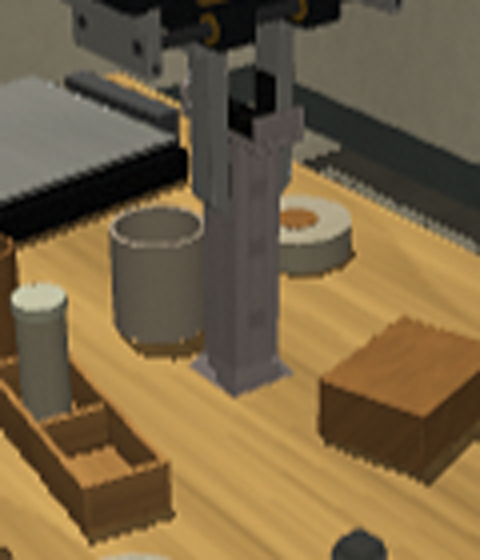

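Side view: three holes on the face that was +x, crop (260,190), (260,245), (258,318). So the tube's +x matches tool +x, and the lowest hole is confirmed.

```bash
python3 -c "
from h import *
to(507.5,-137.6,270,.122)"
```

```text
tx 0.5394 ty 0.0966 tz -0.0067 turn -0.5345 pos [507.37 -29.7  289.3 ] yaw -1.5573 rot [-1.5700e+00 -2.0000e-04 -1.5573e+00]
```

```bash
python3 -m creep '[{"tx":0.02,"ty":0,"tz":0,"turn":-0.03,"fingers":26},{"tx":0.07,"ty":0,"tz":0,"turn":-0.07,"fingers":26},{"tx":0.13,"ty":0,"tz":0,"turn":-0.115,"fingers":26},{"tx":0.2,"ty":0,"tz":0,"turn":-0.16,"fingers":26},{"tx":0.27,"ty":0,"tz":0,"turn":-0.205,"fingers":26},{"tx":0.34,"ty":0,"tz":0,"turn":-0.25,"fingers":26},{"tx":0.41,"ty":0,"tz":0,"turn":-0.295,"fingers":26},{"tx":0.47,"ty":0,"tz":0,"turn":-0.34,"fingers":26},{"tx":0.52,"ty":0,"tz":0,"turn":-0.385,"fingers":26},{"tx":0.539,"ty":0,"tz":-0.007,"turn":-0.43,"fingers":26},{"tx":0.539,"ty":0.04,"tz":-0.007,"turn":-0.475,"fingers":26},{"tx":0.539,"ty":0.08,"tz":-0.007,"turn":-0.515,"fingers":26},{"tx":0.539,"ty":0.097,"tz":-0.007,"turn":-0.5345,"fingers":26},{"tx":0.539,"ty":0.097,"tz":-0.007,"turn":-0.5345,"fingers":26},{"tx":0.539,"ty":0.097,"tz":-0.007,"turn":-0.5345,"fingers":26},{"tx":0.539,"ty":0.097,"tz":-0.007,"turn":-0.5345,"fingers":26}]'; python3 -c "
from h import *
c=snap('side','side5');snap('top','top5')
st()
to(507.5,-137.6,250,.122)
u,v=map(int,proj(c,[507,-137,150]))
i=cv2.resize(cv2.imread('pics/side5.png')[v-75:v+75,u-60:u+60],None,fx=4,fy=4,interpolation=2);print(u,v)
cv2.imwrite('pics/c7.png',i)"
```

```text
clock: 8.15
eef_pos: [507.5, -137.5, 270.2]
eef_rot: [-1.571, -0.001, 0.121]
wrist_force: [0.8, 0.1, -4.1]
finger_gap: 30.1
t 8.25 p [ 507.52 -137.49  270.19] rot [-1.5712e+00 -1.2000e-03  1.2150e-01] F [-0.56 -0.84 -3.09] M [0.036 0.004 0.013] gap 29.76
tx -0.0003 ty 0.1010 tz -0.0005 turn -0.0001 pos [ 507.52 -137.49  270.19] yaw 0.1215 rot [-1.5712e+00 -1.2000e-03  1.2150e-01]
327 223
```

View pics/c7.png

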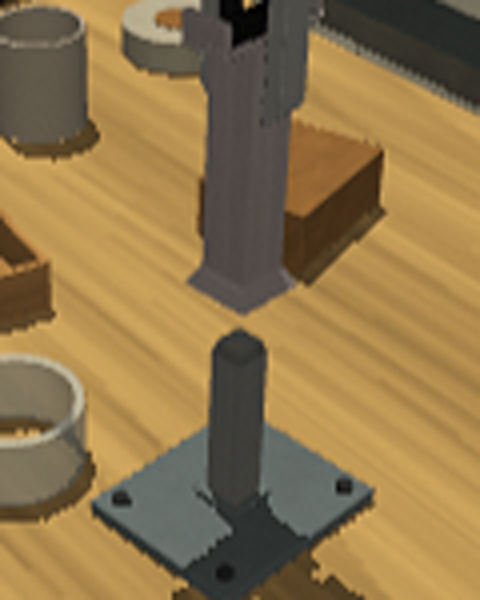

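View pics/top5.png

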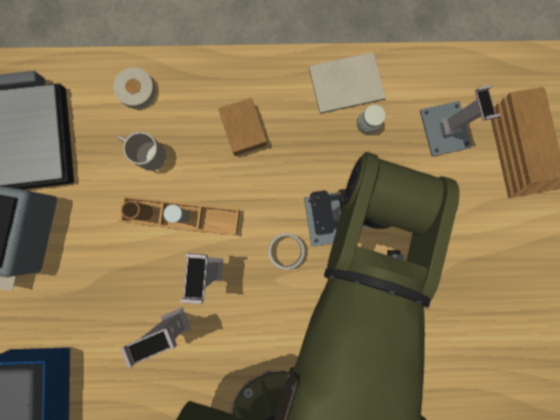

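```bash
cat >> h.py <<'E'
def faces(P,zlo,zhi,cx,cy,half,yaw0,lab):
    Q=P.reshape(-1,3);Q=Q[(Q[:,2]>zlo)&(Q[:,2]<zhi)&(np.hypot(Q[:,0]-cx,Q[:,1]-cy)<half*2)]
    c,s=np.cos(yaw0),np.sin(yaw0)
    X=(Q[:,0]-cx)*c+(Q[:,1]-cy)*s; Y=-(Q[:,0]-cx)*s+(Q[:,1]-cy)*c
    for k,(A,B,n) in enumerate(((X,Y,'-x'),(Y,X,'-y'))):
        m=(A<-half+4)&(B>-half+2.5)&(B<half+3)
        for _ in range(3):
            p=np.c_[B[m],Q[m,2]-Q[m,2].mean(),np.ones(m.sum())]
            f,*_=np.linalg.lstsq(p,A[m],rcond=None); r=A-(f[0]*B+f[1]*(Q[:,2]-Q[m,2].mean())+f[2]); m2=m&(abs(r)<1.5)
            if m2.sum()<8: break
            m=m2
        print(lab,n,'n',m.sum(),'centre %.2f'%(f[2]+half),'slope %.3f tilt %.3f'%(f[0],f[1]))
E
python3 -c "
from h import *
P=pts(load('side5'));faces(P,180,215,507,-138,15,.122,'tube');faces(P,30,112,507,-138,11,.122,'post')
P=pts(load('side0'));faces(P,30,112,507,-138,11,.122,'post0')
"
```

```text
tube -x n 122 centre -0.95 slope 0.024 tilt -0.001
tube -y n 112 centre 1.59 slope -0.001 tilt 0.001
post -x n 161 centre -0.36 slope 0.009 tilt -0.000
post -y n 137 centre 0.93 slope 0.048 tilt -0.007
post0 -x n 168 centre -0.51 slope -0.014 tilt -0.003
post0 -y n 144 centre 0.91 slope 0.015 tilt 0.006
```

```bash
python3 -m creep '[{"tx":0.0025,"ty":0.05,"tz":-0.0034,"turn":0,"fingers":26},{"tx":0.0025,"ty":0.1,"tz":-0.0034,"turn":0,"fingers":26},{"tx":0.0025,"ty":0.15,"tz":-0.0034,"turn":0,"fingers":26},{"tx":0.0025,"ty":0.165,"tz":-0.0034,"turn":0,"fingers":26},{"tx":0.0025,"ty":0.165,"tz":-0.0034,"turn":0,"fingers":26},{"tx":0.0025,"ty":0.165,"tz":-0.0034,"turn":0,"fingers":26}]'; python3 -c "
from h import *
c=snap('side','side6');st();st()
P=pts(c);faces(P,150,185,507,-138,15,.122,'tube');faces(P,30,112,507,-138,11,.122,'post')
u,v=map(int,proj(c,[507,-137,150]))
i=cv2.resize(cv2.imread('pics/side6.png')[v-75:v+75,u-60:u+60],None,fx=4,fy=4,interpolation=2);print(u,v)
cv2.imwrite('pics/c8.png',i)"
```

```text
clock: 8.85
eef_pos: [508.3, -138.2, 237.4]
eef_rot: [-1.571, -0.001, 0.122]
wrist_force: [0.2, -0.6, -3.3]
finger_gap: 29.9
t 8.9 p [ 508.29 -138.17  237.53] rot [-1.5715 -0.0017  0.1215] F [-0.8 -0.1 -3. ] M [0.105 0.018 0.03 ] gap 30.17
t 8.9 p [ 508.29 -138.17  237.53] rot [-1.5715 -0.0017  0.1215] F [-0.8 -0.1 -3. ] M [0.105 0.018 0.03 ] gap 30.17
tube -x n 111 centre -0.37 slope 0.016 tilt -0.002
tube -y n 114 centre 0.75 slope -0.019 tilt 0.006
post -x n 168 centre -0.30 slope -0.001 tilt -0.004
post -y n 141 centre 0.88 slope 0.020 tilt 0.002
327 223
```

View pics/c8.png

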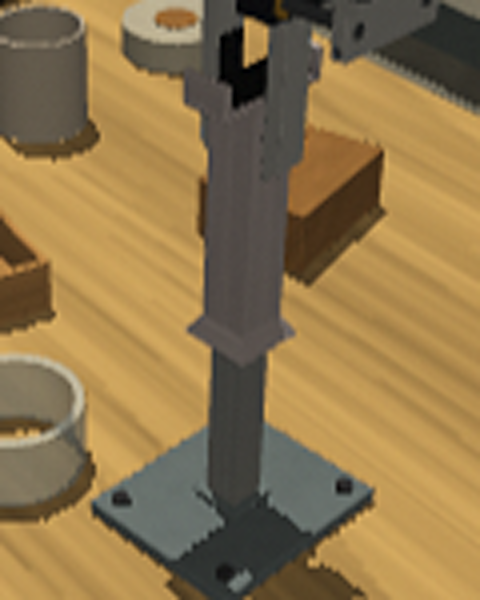

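```bash
python3 -m creep '[{"tx":0,"ty":0.01,"tz":0,"turn":0,"fingers":26},{"tx":0,"ty":0.025,"tz":0,"turn":0,"fingers":26},{"tx":0,"ty":0.04,"tz":0,"turn":0,"fingers":26},{"tx":0,"ty":0.055,"tz":0,"turn":0,"fingers":26},{"tx":0,"ty":0.06,"tz":0,"turn":0,"fingers":26},{"tx":0,"ty":0.06,"tz":0,"turn":0,"fingers":26}]'; python3 -c "
from h import *
st()"
```

```text
clock: 9.5
eef_pos: [508.3, -138.1, 225.3]
eef_rot: [-1.571, -0.001, 0.122]
wrist_force: [-0.0, 0.2, -2.5]
finger_gap: 30.0
t 9.5 p [ 508.27 -138.14  225.34] rot [-1.5713e+00 -1.4000e-03  1.2160e-01] F [-0.02  0.18 -2.49] M [0.045 0.022 0.012] gap 29.97
```

```bash
python3 -m creep '[{"tx":0,"ty":0.007,"tz":0,"turn":0,"fingers":26},{"tx":0,"ty":0.014,"tz":0,"turn":0,"fingers":26},{"tx":0,"ty":0.02,"tz":0,"turn":0,"fingers":26},{"tx":0,"ty":0.02,"tz":0,"turn":0,"fingers":26}]'; python3 -c "
from h import *
st()"
```

```text
clock: 9.9
eef_pos: [508.2, -138.1, 221.2]
eef_rot: [-1.571, -0.001, 0.122]
wrist_force: [0.1, -0.5, -3.2]
finger_gap: 29.7
t 9.9 p [ 508.22 -138.12  221.16] rot [-1.5712e+00 -1.2000e-03  1.2160e-01] F [ 0.12 -0.53 -3.2 ] M [ 0.085 -0.007 -0.013] gap 29.67
```

```bash
python3 -m creep '[{"tx":0,"ty":0.007,"tz":0,"turn":0,"fingers":26},{"tx":0,"ty":0.014,"tz":0,"turn":0,"fingers":26},{"tx":0,"ty":0.02,"tz":0,"turn":0,"fingers":26},{"tx":0,"ty":0.02,"tz":0,"turn":0,"fingers":26}]'; python3 -c "
from h import *
st()"
```

```text
clock: 10.3
eef_pos: [508.1, -138.1, 216.9]
eef_rot: [-1.571, -0.001, 0.122]
wrist_force: [-0.1, -0.3, -4.0]
finger_gap: 29.8
t 10.3 p [ 508.14 -138.12  216.94] rot [-1.5711e+00 -9.0000e-04  1.2160e-01] F [-0.09 -0.26 -4.  ] M [ 0.05   0.055 -0.015] gap 29.82
```

```bash
python3 -m creep '[{"tx":0,"ty":0.007,"tz":0,"turn":0,"fingers":26},{"tx":0,"ty":0.014,"tz":0,"turn":0,"fingers":26},{"tx":0,"ty":0.02,"tz":0,"turn":0,"fingers":26},{"tx":0,"ty":0.02,"tz":0,"turn":0,"fingers":26}]'; python3 -c "
from h import *
st()"
```

```text
clock: 10.7
eef_pos: [508.1, -138.1, 212.7]
eef_rot: [-1.571, -0.001, 0.122]
wrist_force: [0.1, -0.5, -3.0]
finger_gap: 29.7
t 10.7 p [ 508.07 -138.07  212.72] rot [-1.5709e+00 -6.0000e-04  1.2150e-01] F [ 0.06 -0.47 -2.95] M [ 0.08  -0.004 -0.014] gap 29.75
```

```bash
python3 -m creep '[{"tx":0,"ty":0.007,"tz":0,"turn":0,"fingers":26},{"tx":0,"ty":0.014,"tz":0,"turn":0,"fingers":26},{"tx":0,"ty":0.02,"tz":0,"turn":0,"fingers":26},{"tx":0,"ty":0.02,"tz":0,"turn":0,"fingers":26}]'; python3 -c "
from h import *
st()"
```

```text
clock: 11.1
eef_pos: [508.0, -138.1, 208.5]
eef_rot: [-1.571, -0.0, 0.122]
wrist_force: [-0.3, -0.1, -4.0]
finger_gap: 30.1
t 11.1 p [ 508.   -138.08  208.51] rot [-1.5708e+00 -3.0000e-04  1.2150e-01] F [-0.33 -0.07 -3.95] M [ 0.072  0.003 -0.056] gap 30.14
```

```bash
python3 -m creep '[{"tx":0.001,"ty":0.005,"tz":0,"turn":0,"fingers":26},{"tx":0.001,"ty":0.01,"tz":0,"turn":0,"fingers":26},{"tx":0.001,"ty":0.015,"tz":0,"turn":0,"fingers":26},{"tx":0.001,"ty":0.015,"tz":0,"turn":0,"fingers":26}]'; python3 -c "
from h import *
st()"
```

```text
clock: 11.5
eef_pos: [508.2, -138.0, 205.4]
eef_rot: [-1.571, -0.0, 0.122]
wrist_force: [0.1, 0.2, -3.3]
finger_gap: 29.8
t 11.5 p [ 508.16 -138.02  205.38] rot [-1.5708e+00 -1.0000e-04  1.2160e-01] F [ 0.07  0.18 -3.32] M [ 0.033  0.05  -0.052] gap 29.82
```

```bash
python3 -m creep '[{"tx":0,"ty":0.005,"tz":0,"turn":0,"fingers":26},{"tx":0,"ty":0.01,"tz":0,"turn":0,"fingers":26},{"tx":0,"ty":0.01,"tz":0,"turn":0,"fingers":26}]'; python3 -c "
from h import *
st()"
```

```text
clock: 11.8
eef_pos: [508.1, -138.0, 203.2]
eef_rot: [-1.571, 0.0, 0.122]
wrist_force: [-0.6, 1.2, -3.7]
finger_gap: 30.2
t 11.8 p [ 508.07 -138.01  203.19] rot [-1.5706e+00  2.0000e-04  1.2160e-01] F [-0.62  1.2  -3.67] M [ 0.029 -0.032  0.032] gap 30.16
```

```bash
python3 -m creep '[{"tx":0,"ty":0.005,"tz":0,"turn":0,"fingers":26},{"tx":0,"ty":0.01,"tz":0,"turn":0,"fingers":26},{"tx":0,"ty":0.01,"tz":0,"turn":0,"fingers":26}]'; python3 -c "
from h import *
st()"
```

```text
clock: 12.1
eef_pos: [508.0, -138.0, 201.0]
eef_rot: [-1.57, 0.0, 0.122]
wrist_force: [-0.6, 0.2, -2.8]
finger_gap: 30.1
t 12.1 p [ 508.03 -137.99  201.02] rot [-1.5705e+00  3.0000e-04  1.2150e-01] F [-0.58  0.22 -2.77] M [ 0.027 -0.023  0.045] gap 30.08
```

```bash
python3 -m creep '[{"tx":0,"ty":0.005,"tz":0,"turn":0,"fingers":26},{"tx":0,"ty":0.01,"tz":0,"turn":0,"fingers":26},{"tx":0,"ty":0.01,"tz":0,"turn":0,"fingers":26}]'; python3 -c "
from h import *
st()"
```

```text
clock: 12.4
eef_pos: [508.0, -138.0, 198.8]
eef_rot: [-1.57, 0.001, 0.122]
wrist_force: [-0.4, 0.3, -3.9]
finger_gap: 30.0
t 12.4 p [ 507.96 -137.96  198.84] rot [-1.5704e+00  6.0000e-04  1.2160e-01] F [-0.41  0.3  -3.91] M [0.015 0.017 0.022] gap 30.04
```

```bash
python3 -m creep '[{"tx":0.001,"ty":0.005,"tz":0,"turn":0,"fingers":26},{"tx":0.001,"ty":0.01,"tz":0,"turn":0,"fingers":26},{"tx":0.001,"ty":0.01,"tz":0,"turn":0,"fingers":26}]'; python3 -c "
from h import *
st()"
```

```text
clock: 12.7
eef_pos: [508.1, -137.9, 196.7]
eef_rot: [-1.57, 0.001, 0.121]
wrist_force: [-0.5, -0.3, -3.2]
finger_gap: 29.6
t 12.7 p [ 508.11 -137.94  196.67] rot [-1.5703e+00  8.0000e-04  1.2150e-01] F [-0.52 -0.25 -3.23] M [ 0.061  0.022 -0.007] gap 29.6
```

```bash
python3 -m creep '[{"tx":0.0005,"ty":0.005,"tz":-0.0005,"turn":0,"fingers":26},{"tx":0.0005,"ty":0.01,"tz":-0.0005,"turn":0,"fingers":26},{"tx":0.0005,"ty":0.01,"tz":-0.0005,"turn":0,"fingers":26}]'; python3 -c "
from h import *
st()"
```

```text
clock: 13.0
eef_pos: [508.2, -138.0, 194.5]
eef_rot: [-1.57, 0.001, 0.122]
wrist_force: [0.2, 0.5, -2.5]
finger_gap: 29.8
t 13.0 p [ 508.17 -137.98  194.49] rot [-1.5701e+00  1.0000e-03  1.2150e-01] F [ 0.24  0.49 -2.48] M [-0.009  0.011 -0.02 ] gap 29.79
```

```bash
python3 -m creep '[{"tx":0.0005,"ty":0.005,"tz":-0.0005,"turn":0,"fingers":26},{"tx":0.0005,"ty":0.01,"tz":-0.0005,"turn":0,"fingers":26},{"tx":0.0005,"ty":0.01,"tz":-0.0005,"turn":0,"fingers":26}]'; python3 -c "
from h import *
st()"
```

```text
clock: 13.3
eef_pos: [508.2, -138.1, 192.3]
eef_rot: [-1.57, 0.001, 0.122]
wrist_force: [-0.6, -0.3, -3.3]
finger_gap: 30.0
t 13.3 p [ 508.22 -138.06  192.3 ] rot [-1.570e+00  1.300e-03  1.215e-01] F [-0.62 -0.32 -3.34] M [ 0.062 -0.013 -0.021] gap 30.03
```

```bash
python3 -m creep '[{"tx":0,"ty":0.005,"tz":0,"turn":0,"fingers":26},{"tx":0,"ty":0.01,"tz":0,"turn":0,"fingers":26},{"tx":0,"ty":0.01,"tz":0,"turn":0,"fingers":26}]'; python3 -c "
from h import *
st()"
```

```text
clock: 13.6
eef_pos: [508.1, -138.0, 190.1]
eef_rot: [-1.57, 0.001, 0.122]
wrist_force: [0.4, 0.3, -4.6]
finger_gap: 30.0
t 13.6 p [ 508.15 -138.02  190.15] rot [-1.5699e+00  1.5000e-03  1.2150e-01] F [ 0.36  0.3  -4.64] M [ 0.019 -0.022  0.027] gap 30.0
```

```bash
python3 -m creep '[{"tx":0.0005,"ty":0.005,"tz":0,"turn":0,"fingers":26},{"tx":0.0005,"ty":0.01,"tz":0,"turn":0,"fingers":26},{"tx":0.0005,"ty":0.01,"tz":0,"turn":0,"fingers":26}]'; python3 -c "
from h import *
st()"
```

```text
clock: 13.9
eef_pos: [508.3, -138.0, 188.1]
eef_rot: [-1.57, 0.001, 0.122]
wrist_force: [0.2, -0.5, -3.4]
finger_gap: 29.9
t 13.9 p [ 508.3  -138.01  188.08] rot [-1.5699e+00  1.4000e-03  1.2160e-01] F [ 0.2  -0.46 -3.36] M [ 0.038 -0.111  0.028] gap 29.92
```

```bash
python3 -m creep '[{"tx":0.0005,"ty":0.005,"tz":0,"turn":0,"fingers":26},{"tx":0.0005,"ty":0.01,"tz":0,"turn":0,"fingers":26},{"tx":0.0005,"ty":0.01,"tz":0,"turn":0,"fingers":26}]'; python3 -c "
from h import *
st()"
```

```text
clock: 14.2
eef_pos: [508.7, -138.0, 186.2]
eef_rot: [-1.57, 0.001, 0.122]
wrist_force: [2.5, 0.5, -2.3]
finger_gap: 29.8
t 14.2 p [ 508.68 -137.99  186.23] rot [-1.5702e+00  5.0000e-04  1.2160e-01] F [ 2.49  0.46 -2.33] M [ 0.116 -0.555 -0.049] gap 29.82
```

```bash
python3 -m creep '[{"tx":-0.001,"ty":0.005,"tz":0,"turn":0,"fingers":26},{"tx":-0.001,"ty":0.01,"tz":0,"turn":0,"fingers":26},{"tx":-0.001,"ty":0.01,"tz":0,"turn":0,"fingers":26}]'; python3 -c "
from h import *
st()"
```

```text
clock: 14.5
eef_pos: [508.6, -138.1, 184.3]
eef_rot: [-1.57, 0.0, 0.122]
wrist_force: [3.2, 0.1, -0.7]
finger_gap: 30.0
t 14.5 p [ 508.62 -138.07  184.28] rot [-1.5704  0.      0.1216] F [ 3.18  0.06 -0.69] M [ 0.024 -0.772 -0.082] gap 29.96
```

```bash
python3 -m creep '[{"tx":-0.001,"ty":0.005,"tz":0,"turn":0,"fingers":26},{"tx":-0.001,"ty":0.01,"tz":0,"turn":0,"fingers":26},{"tx":-0.001,"ty":0.01,"tz":0,"turn":0,"fingers":26}]'; python3 -c "
from h import *
st()"
```

```text
clock: 14.8
eef_pos: [508.5, -138.1, 182.2]
eef_rot: [-1.57, -0.0, 0.121]
wrist_force: [3.2, -0.6, -0.2]
finger_gap: 30.0
t 14.8 p [ 508.5  -138.14  182.24] rot [-1.5705e+00 -2.0000e-04  1.2150e-01] F [ 3.16 -0.57 -0.18] M [ 0.072 -0.945  0.004] gap 30.01
```

```bash
python3 -m creep '[{"tx":0,"ty":0.005,"tz":0,"turn":0,"fingers":26},{"tx":0,"ty":0.01,"tz":0,"turn":0,"fingers":26},{"tx":0,"ty":0.01,"tz":0,"turn":0,"fingers":26}]'; python3 -c "
from h import *
st()"
```

```text
clock: 15.1
eef_pos: [508.6, -138.2, 180.2]
eef_rot: [-1.571, -0.0, 0.121]
wrist_force: [3.1, -0.1, 0.7]
finger_gap: 30.2
t 15.1 p [ 508.58 -138.16  180.18] rot [-1.5706e+00 -4.0000e-04  1.2150e-01] F [ 3.11 -0.05  0.67] M [ 0.043 -1.184  0.014] gap 30.18
```

```bash
python3 -m creep '[{"tx":-0.001,"ty":0.005,"tz":0,"turn":0,"fingers":26},{"tx":-0.001,"ty":0.01,"tz":0,"turn":0,"fingers":26},{"tx":-0.001,"ty":0.01,"tz":0,"turn":0,"fingers":26}]'; python3 -c "
from h import *
st()"
```

```text
clock: 15.4
eef_pos: [508.1, -138.1, 177.5]
eef_rot: [-1.57, 0.001, 0.122]
wrist_force: [4.7, 0.4, -3.3]
finger_gap: 29.8
t 15.4 p [ 508.11 -138.1   177.51] rot [-1.5702e+00  6.0000e-04  1.2160e-01] F [ 4.67  0.42 -3.27] M [-0.081 -1.289 -0.028] gap 29.78
```

```bash
python3 -m creep '[{"tx":-0.001,"ty":0.005,"tz":0,"turn":0,"fingers":26},{"tx":-0.001,"ty":0.01,"tz":0,"turn":0,"fingers":26},{"tx":-0.001,"ty":0.01,"tz":0,"turn":0,"fingers":26}]'; python3 -c "
from h import *
st()"
```

```text
clock: 15.7
eef_pos: [507.9, -138.1, 175.3]
eef_rot: [-1.57, 0.001, 0.122]
wrist_force: [3.9, 0.6, -3.8]
finger_gap: 29.9
t 15.7 p [ 507.86 -138.08  175.26] rot [-1.570e+00  8.000e-04  1.215e-01] F [ 3.9   0.63 -3.83] M [ 0.154 -1.274 -0.025] gap 29.93
```

```bash
python3 -m creep '[{"tx":0.001,"ty":0.007,"tz":0,"turn":0,"fingers":26},{"tx":0.001,"ty":0.017,"tz":0,"turn":0,"fingers":26},{"tx":0.001,"ty":0.027,"tz":0,"turn":0,"fingers":26},{"tx":0.001,"ty":0.035,"tz":0,"turn":0,"fingers":26},{"tx":0.001,"ty":0.035,"tz":0,"turn":0,"fingers":26}]'; python3 -c "
from h import *
st()"
```

```text
clock: 16.2
eef_pos: [507.9, -138.0, 167.9]
eef_rot: [-1.57, 0.001, 0.122]
wrist_force: [3.9, -0.2, -4.0]
finger_gap: 30.0
t 16.2 p [ 507.88 -138.02  167.85] rot [-1.5698e+00  1.4000e-03  1.2150e-01] F [ 3.86 -0.2  -4.  ] M [ 0.035 -1.326 -0.036] gap 29.96
```

```bash
python3 -m creep '[{"tx":0.001,"ty":0.007,"tz":0,"turn":0,"fingers":26},{"tx":0.001,"ty":0.014,"tz":0,"turn":0,"fingers":26},{"tx":0.001,"ty":0.02,"tz":0,"turn":0,"fingers":26},{"tx":0.001,"ty":0.02,"tz":0,"turn":0,"fingers":26}]'; python3 -c "
from h import *
st()"
```

```text
clock: 16.6
eef_pos: [508.0, -138.0, 163.6]
eef_rot: [-1.57, 0.002, 0.122]
wrist_force: [4.6, -0.1, -2.7]
finger_gap: 29.9
t 16.6 p [ 507.96 -137.99  163.56] rot [-1.5696  0.0019  0.1216] F [ 4.57 -0.06 -2.68] M [ 0.099 -1.304 -0.002] gap 29.91
```

```bash
python3 -m creep '[{"tx":0.001,"ty":0.005,"tz":0,"turn":0,"fingers":26},{"tx":0.001,"ty":0.01,"tz":0,"turn":0,"fingers":26},{"tx":0.001,"ty":0.015,"tz":0,"turn":0,"fingers":26},{"tx":0.001,"ty":0.015,"tz":0,"turn":0,"fingers":26}]'; python3 -c "
from h import *
st()"
```

```text
clock: 17.0
eef_pos: [508.1, -137.9, 160.4]
eef_rot: [-1.57, 0.002, 0.122]
wrist_force: [4.9, 0.3, -1.9]
finger_gap: 30.0
t 17.0 p [ 508.06 -137.95  160.38] rot [-1.5696  0.0021  0.1215] F [ 4.86  0.28 -1.9 ] M [ 0.122 -1.286 -0.032] gap 29.98
```

```bash
python3 -m creep '[{"tx":0.0005,"ty":0.004,"tz":0,"turn":0,"fingers":26},{"tx":0.0005,"ty":0.007,"tz":0,"turn":0,"fingers":26},{"tx":0.0005,"ty":0.007,"tz":0,"turn":0,"fingers":26}]'; python3 -c "
from h import *
st()"
```

```text
clock: 17.3
eef_pos: [508.1, -137.9, 158.9]
eef_rot: [-1.569, 0.002, 0.122]
wrist_force: [5.1, 1.1, -2.3]
finger_gap: 29.9
t 17.3 p [ 508.1  -137.93  158.87] rot [-1.5695  0.0023  0.1216] F [ 5.08  1.13 -2.26] M [ 0.136 -1.264  0.009] gap 29.9
```

```bash
python3 -m creep '[{"tx":0.0005,"ty":0.004,"tz":0,"turn":0,"fingers":26},{"tx":0.0005,"ty":0.005,"tz":0,"turn":0,"fingers":26},{"tx":0.0005,"ty":0.005,"tz":0,"turn":0,"fingers":26}]'; python3 -c "
from h import *
st()"
```

```text
clock: 17.6
eef_pos: [508.2, -137.9, 157.8]
eef_rot: [-1.569, 0.002, 0.122]
wrist_force: [5.1, 1.5, -2.1]
finger_gap: 29.8
t 17.6 p [ 508.18 -137.89  157.81] rot [-1.5694  0.0024  0.1215] F [ 5.1   1.5  -2.07] M [ 0.115 -1.224 -0.013] gap 29.84
```

```bash
python3 -m creep '[{"tx":0,"ty":0.003,"tz":-0.001,"turn":0,"fingers":26},{"tx":0,"ty":0.005,"tz":-0.001,"turn":0,"fingers":26},{"tx":0,"ty":0.005,"tz":-0.001,"turn":0,"fingers":26}]'; python3 -c "
from h import *
st()"
```

```text
clock: 17.9
eef_pos: [508.2, -138.1, 156.7]
eef_rot: [-1.569, 0.003, 0.122]
wrist_force: [4.3, 1.0, -1.2]
finger_gap: 29.7
t 17.9 p [ 508.15 -138.11  156.69] rot [-1.5694  0.0026  0.1215] F [ 4.29  0.96 -1.21] M [ 0.165 -1.234 -0.078] gap 29.74
```

```bash
python3 -m creep '[{"tx":0,"ty":0.003,"tz":-0.0005,"turn":0,"fingers":26},{"tx":0,"ty":0.005,"tz":-0.0005,"turn":0,"fingers":26},{"tx":0,"ty":0.005,"tz":-0.0005,"turn":0,"fingers":26}]'; python3 -c "
from h import *
st()"
```

```text
clock: 18.2
eef_pos: [508.1, -138.2, 155.6]
eef_rot: [-1.569, 0.003, 0.122]
wrist_force: [5.4, 0.2, -1.9]
finger_gap: 29.4
t 18.2 p [ 508.1  -138.18  155.58] rot [-1.5693  0.0028  0.1216] F [ 5.41  0.24 -1.85] M [ 0.169 -1.156 -0.01 ] gap 29.4
```

```bash
python3 -m creep '[{"tx":0,"ty":0.003,"tz":0,"turn":0,"fingers":26},{"tx":0,"ty":0.005,"tz":0,"turn":0,"fingers":26},{"tx":0,"ty":0.005,"tz":0,"turn":0,"fingers":26}]'; python3 -c "
from h import *
st()"
```

```text
clock: 18.5
eef_pos: [508.0, -138.2, 154.5]
eef_rot: [-1.569, 0.003, 0.122]
wrist_force: [4.1, 0.7, -1.0]
finger_gap: 29.7
t 18.5 p [ 508.04 -138.2   154.48] rot [-1.5693  0.0029  0.1216] F [ 4.14  0.72 -0.96] M [ 0.12  -1.18  -0.031] gap 29.71
```

```bash
python3 -m creep '[{"tx":0,"ty":0.003,"tz":0,"turn":0,"fingers":26},{"tx":0,"ty":0.004,"tz":0,"turn":0,"fingers":26},{"tx":0,"ty":0.004,"tz":0,"turn":0,"fingers":26}]'; python3 -c "
from h import *
st()"
```

```text
clock: 18.8
eef_pos: [507.3, -138.1, 152.8]
eef_rot: [-1.569, 0.005, 0.122]
wrist_force: [2.7, -1.4, -10.1]
finger_gap: 30.0
t 18.8 p [ 507.35 -138.09  152.83] rot [-1.5685  0.0051  0.1216] F [  2.67  -1.37 -10.07] M [-0.318 -0.688  0.034] gap 30.0
```

```bash
python3 -m creep '[{"tx":0,"ty":0,"tz":0,"turn":0,"fingers":26},{"tx":0,"ty":0,"tz":0,"turn":0,"fingers":26}]'; python3 -c "
from h import *
st()"
```

```text
clock: 19.0
eef_pos: [507.3, -138.1, 152.5]
eef_rot: [-1.568, 0.005, 0.122]
wrist_force: [4.8, -0.3, -10.5]
finger_gap: 30.2
t 19.0 p [ 507.29 -138.08  152.51] rot [-1.5684  0.0054  0.1216] F [  4.77  -0.27 -10.51] M [-0.215 -1.419  0.071] gap 30.16
```

```bash
python3 -m creep '[{"tx":0.001,"ty":0.0025,"tz":0,"turn":0,"fingers":26},{"tx":0.001,"ty":0.003,"tz":0,"turn":0,"fingers":26},{"tx":0.001,"ty":0.003,"tz":0,"turn":0,"fingers":26}]'; python3 -c "
from h import *
st()"
```

```text
clock: 19.3
eef_pos: [507.5, -138.1, 152.0]
eef_rot: [-1.568, 0.005, 0.122]
wrist_force: [1.8, -1.2, -4.7]
finger_gap: 29.8
t 19.3 p [ 507.46 -138.06  152.03] rot [-1.5684  0.0055  0.1216] F [ 1.8  -1.23 -4.72] M [-0.007 -0.664 -0.003] gap 29.84
```

```bash
python3 -m creep '[{"tx":0.001,"ty":0.002,"tz":0,"turn":0,"fingers":26},{"tx":0.001,"ty":0.003,"tz":0,"turn":0,"fingers":26},{"tx":0.001,"ty":0.003,"tz":0,"turn":0,"fingers":26}]'; python3 -c "
from h import *
st()"
```

```text
clock: 19.6
eef_pos: [507.5, -138.0, 151.4]
eef_rot: [-1.568, 0.006, 0.122]
wrist_force: [0.8, -0.3, -3.5]
finger_gap: 29.8
t 19.6 p [ 507.53 -138.01  151.44] rot [-1.5683  0.0057  0.1216] F [ 0.85 -0.32 -3.48] M [ 0.025 -0.292 -0.015] gap 29.85
```

```bash
python3 -m creep '[{"tx":0.001,"ty":0.002,"tz":0,"turn":0,"fingers":26},{"tx":0.001,"ty":0.003,"tz":0,"turn":0,"fingers":26},{"tx":0.001,"ty":0.003,"tz":0,"turn":0,"fingers":26}]'; python3 -c "
from h import *
st()"
```

```text
clock: 19.9
eef_pos: [507.6, -138.0, 150.8]
eef_rot: [-1.568, 0.006, 0.122]
wrist_force: [-0.4, -0.5, -4.6]
finger_gap: 29.7
t 19.9 p [ 507.63 -138.    150.76] rot [-1.5683  0.0061  0.1216] F [-0.39 -0.52 -4.57] M [ 0.065 -0.148  0.001] gap 29.73
```

```bash
python3 -m creep '[{"tx":0,"ty":0.002,"tz":0,"turn":0,"fingers":26},{"tx":0,"ty":0.003,"tz":0,"turn":0,"fingers":26},{"tx":0,"ty":0.003,"tz":0,"turn":0,"fingers":26}]'; python3 -c "
from h import *
st()"
```

```text
clock: 20.2
eef_pos: [507.6, -138.0, 150.1]
eef_rot: [-1.568, 0.006, 0.122]
wrist_force: [0.9, -0.1, -3.9]
finger_gap: 29.9
t 20.2 p [ 507.61 -137.98  150.11] rot [-1.5682  0.0061  0.1216] F [ 0.93 -0.11 -3.89] M [ 0.036 -0.166  0.037] gap 29.88
```

```bash
python3 -m creep '[{"tx":0,"ty":0.002,"tz":0,"turn":0,"fingers":26},{"tx":0,"ty":0.003,"tz":0,"turn":0,"fingers":26},{"tx":0,"ty":0.003,"tz":0,"turn":0,"fingers":26}]'; python3 -c "
from h import *
st()"
```

```text
clock: 20.5
eef_pos: [507.6, -138.0, 149.5]
eef_rot: [-1.568, 0.006, 0.122]
wrist_force: [-0.2, 0.2, -3.5]
finger_gap: 30.1
t 20.5 p [ 507.6  -137.98  149.48] rot [-1.5682  0.0061  0.1216] F [-0.17  0.17 -3.47] M [ 0.047 -0.168  0.024] gap 30.15
```

```bash
python3 -m creep '[{"tx":0,"ty":0.001,"tz":0,"turn":0,"fingers":26},{"tx":0,"ty":0.002,"tz":0,"turn":0,"fingers":26},{"tx":0,"ty":0.002,"tz":0,"turn":0,"fingers":26}]'; python3 -c "
from h import *
st()"
```

```text
clock: 20.8
eef_pos: [507.6, -138.0, 149.1]
eef_rot: [-1.568, 0.006, 0.122]
wrist_force: [1.2, 1.0, -3.2]
finger_gap: 29.9
t 20.8 p [ 507.61 -137.99  149.08] rot [-1.5683  0.0061  0.1216] F [ 1.24  1.01 -3.2 ] M [ 0.048 -0.242  0.044] gap 29.94
```

```bash
python3 -m creep '[{"tx":0,"ty":0.001,"tz":0,"turn":0,"fingers":26},{"tx":0,"ty":0.002,"tz":0,"turn":0,"fingers":26},{"tx":0,"ty":0.002,"tz":0,"turn":0,"fingers":26}]'; python3 -c "
from h import *
st()"
```

```text
clock: 21.1
eef_pos: [507.6, -138.0, 148.6]
eef_rot: [-1.568, 0.006, 0.122]
wrist_force: [0.5, 0.5, -4.3]
finger_gap: 30.0
t 21.1 p [ 507.59 -137.97  148.63] rot [-1.5682  0.0062  0.1216] F [ 0.55  0.52 -4.28] M [ 0.063 -0.269  0.024] gap 30.0
```

```bash
python3 -m creep '[{"tx":0,"ty":0.001,"tz":0,"turn":0,"fingers":26},{"tx":0,"ty":0.002,"tz":0,"turn":0,"fingers":26},{"tx":0,"ty":0.002,"tz":0,"turn":0,"fingers":26}]'; python3 -c "
from h import *
st()"
```

```text
clock: 21.4
eef_pos: [507.6, -138.0, 148.2]
eef_rot: [-1.568, 0.006, 0.122]
wrist_force: [0.4, -1.0, -4.2]
finger_gap: 29.8
t 21.4 p [ 507.59 -137.95  148.2 ] rot [-1.5682  0.0061  0.1216] F [ 0.38 -0.95 -4.17] M [ 0.029 -0.222  0.015] gap 29.78
```

```bash
python3 -m creep '[{"tx":0,"ty":0.001,"tz":0,"turn":0,"fingers":26},{"tx":0,"ty":0.001,"tz":0,"turn":0,"fingers":26},{"tx":0,"ty":0.001,"tz":0,"turn":0,"fingers":26}]'; python3 -c "
from h import *
st()"
```

```text
clock: 21.7
eef_pos: [507.6, -138.0, 148.0]
eef_rot: [-1.568, 0.006, 0.122]
wrist_force: [1.3, 0.6, -3.2]
finger_gap: 29.9
t 21.7 p [ 507.59 -137.98  147.99] rot [-1.5682  0.0061  0.1215] F [ 1.33  0.56 -3.16] M [ 0.121 -0.213 -0.001] gap 29.9
```

```bash
python3 -m creep '[{"tx":0,"ty":0.001,"tz":0,"turn":0,"fingers":26},{"tx":0,"ty":0.002,"tz":0,"turn":0,"fingers":26},{"tx":0,"ty":0.002,"tz":0,"turn":0,"fingers":26}]'; python3 -c "
from h import *
st()"
```

```text
clock: 22.0
eef_pos: [507.6, -138.0, 147.6]
eef_rot: [-1.568, 0.006, 0.122]
wrist_force: [0.8, 0.3, -3.2]
finger_gap: 29.6
t 22.0 p [ 507.59 -137.98  147.61] rot [-1.5682  0.0061  0.1216] F [ 0.79  0.32 -3.23] M [ 0.08  -0.192 -0.008] gap 29.64
```

```bash
python3 -m creep '[{"tx":0,"ty":0.001,"tz":0,"turn":0,"fingers":26},{"tx":0,"ty":0.002,"tz":0,"turn":0,"fingers":26},{"tx":0,"ty":0.002,"tz":0,"turn":0,"fingers":26}]'; python3 -c "
from h import *
st()"
```

```text
clock: 22.3
eef_pos: [507.6, -138.0, 147.4]
eef_rot: [-1.568, 0.006, 0.122]
wrist_force: [0.1, 0.4, 0.6]
finger_gap: 29.9
t 22.3 p [ 507.64 -137.98  147.36] rot [-1.5683  0.0059  0.1216] F [0.1  0.39 0.63] M [0.118 0.    0.033] gap 29.9
```

Stop felt: the click came at TCP z = 152, the sideways load fell to about 0, and the hole's top edge now rests on the button. I'll let go.

```bash
python3 -m creep '[{"tx":0,"ty":0,"tz":0,"turn":0,"fingers":32},{"tx":0,"ty":0,"tz":0,"turn":0,"fingers":36},{"tx":0,"ty":0,"tz":0,"turn":0,"fingers":44},{"tx":0,"ty":0,"tz":0,"turn":0,"fingers":54},{"tx":0,"ty":0,"tz":0,"turn":0,"fingers":54},{"tx":0,"ty":0,"tz":0,"turn":0,"fingers":54}]'; python3 -c "
from h import *
st()"
```

```text
clock: 22.9
eef_pos: [507.6, -138.0, 147.4]
eef_rot: [-1.568, 0.006, 0.122]
wrist_force: [0.3, 0.6, -0.7]
finger_gap: 53.9
t 22.9 p [ 507.62 -138.01  147.37] rot [-1.5683  0.0059  0.1215] F [ 0.27  0.6  -0.73] M [ 0.057 -0.064 -0.003] gap 53.87
```

```bash
python3 -m creep '[{"tx":0,"ty":-0.05,"tz":0,"turn":0,"fingers":54},{"tx":0,"ty":-0.12,"tz":0,"turn":0,"fingers":54},{"tx":0,"ty":-0.2,"tz":0,"turn":0,"fingers":54},{"tx":0,"ty":-0.35,"tz":0,"turn":0,"fingers":54},{"tx":0,"ty":-0.55,"tz":0,"turn":0,"fingers":54},{"tx":0,"ty":-0.75,"tz":0,"turn":0,"fingers":54},{"tx":0,"ty":-0.75,"tz":0,"turn":0,"fingers":54},{"tx":0,"ty":-0.75,"tz":0,"turn":0,"fingers":54}]'; python3 -c "
from h import *
c=snap('side','side9');st()
P=pts(c);faces(P,80,170,507,-138,15,.122,'tube')
Q=P[150:290,290:370].reshape(-1,3);print('top z',np.nanmax(Q[(np.hypot(Q[:,0]-507,Q[:,1]+138)<45)&(Q[:,2]<240)][:,2]))"
```

```text
clock: 23.7
eef_pos: [508.6, -138.3, 298.2]
eef_rot: [-1.569, 0.004, 0.122]
wrist_force: [-0.2, -0.2, -0.2]
finger_gap: 54.1
t 23.75 p [ 508.36 -138.18  297.11] rot [-1.5682  0.0062  0.1216] F [-0.37 -0.88 -0.36] M [ 0.082 -0.013 -0.016] gap 53.47
tube -x n 280 centre -1.65 slope -0.000 tilt -0.029
tube -y n 238 centre 0.92 slope 0.015 tilt 0.006
top z 211.3753976895259
```

View pics/side9.png

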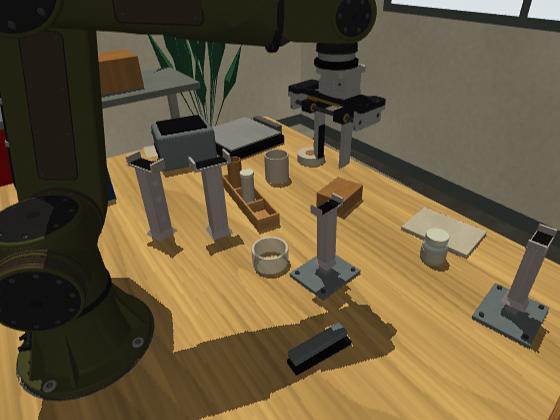

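The tube stands on the post with its top at z ≈ 211 mm, so the foot is at about 42 mm. That is well clear of the 10 mm plate, so the button is holding it. The gripper is clear, and the other items at side (250,200), (270,255), (340,195), (433,245) and (320,350) look unmoved.

```bash
python3 -m creep '[{"tx":0,"ty":0,"tz":0,"turn":0,"fingers":54},{"tx":0,"ty":0,"tz":0,"turn":0,"fingers":54},{"tx":0,"ty":0,"tz":0,"turn":0,"fingers":54},{"tx":0,"ty":0,"tz":0,"turn":0,"fingers":54},{"tx":0,"ty":0,"tz":0,"turn":0,"fingers":54}]'; python3 -c "
from h import *
c=snap('side','side10')
P=pts(c);faces(P,80,170,507,-138,15,.122,'tube')
Q=P[150:290,290:370].reshape(-1,3);print('top z',np.nanmax(Q[(np.hypot(Q[:,0]-507,Q[:,1]+138)<45)&(Q[:,2]<240)][:,2]))
print(manip.sign_off())"
```

```text
clock: 24.25
eef_pos: [508.3, -138.2, 297.0]
eef_rot: [-1.568, 0.007, 0.122]
wrist_force: [-0.4, 0.1, -0.8]
finger_gap: 53.9
tube -x n 282 centre -1.64 slope -0.009 tilt -0.033
tube -y n 240 centre 0.89 slope 0.012 tilt 0.003
top z 210.5903349040342
the job is handed in; nothing more can be done
None
```

The smallest saddle tube is out of the rack and on the post, with its row of holes on the button's side. It is locked on the button and released, and I handed the job in at about 24 s.

- **Fit:** I saw all three holes in a side view before turning the tube to the stand. It lined up with the post to about 0.2 mm.
- **Click:** The button pressed in with about 4 N beyond the tube's weight. I felt the click with the foot about 45 mm up. The sideways load then fell to about 0.
- **Seating:** After about 4 mm of free travel, the edge of the hole came to rest gently on the button. I let go there. The highest vertical wrist reading was about 10.5 N, at the click, and it was downward.
- **Last checks:** The saddle top is at about 211 mm, so the foot is at about 42 mm, inside the expected 27 to 55 mm. Two pictures half a second apart show it stable, with a small lean of about 1.8° within the play. The gripper touches nothing, and the other items looked unmoved in the last side view.
- **Not confirmed by eye:** The button's face is turned away from both cameras, so the lock rests on the forces and heights. I did not tug the tube upwards to test it.

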